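# Check the compressor's oil with its dipstick

## Task

Check the oil of the bench air compressor: take the wiped dipstick with the yellow grip from the wooden rest, slide it down the slanting filler neck until its collar sits on the mouth, without forcing it, and draw it out again. Then hold the stick level, its tip over the metal dish and about 15 cm above the bench, so that the oil mark can be read; finish there, still holding it quite still. Leave the dish and the other tools, bottles and spectacles where they are.

Things in the scene. Friction and masses are not known exactly. Their poses are not given: they have to be found in the camera images.
- dipstick: oil dipstick, 75 g: steel rod, diameter 7 mm, a dark round collar (diameter 27, 6 mm thick), behind it a flat yellow grip. Origin on the axis at the collar's seat face; x runs along the rod to the tip at 120 mm; grip at x = -8 to -64 mm, 14 mm thick along y, 26 mm tall along z (up, as it lies level in the rest, axis 38 mm above the bench). Balances at about x = 10 mm.
- dipstick_tip (a point): the tip of the dipstick's rod, on its axis, 120 mm from the collar's seat face
- dipstick_grip (a point): the middle of the dipstick's yellow grip, 36 mm behind the collar's seat face, on the axis; the place to take it, across its 14 mm thickness
- neck: slanting steel filler tube, red band, on the compressor: outer diameter 21 mm, bore 12, flaring in its last 8 mm to a funnel mouth 31 mm across (22 inside). Origin at the mouth's centre, 150 mm above the bench; x runs down the bore at 45 degrees to the vertical, y is level. Free inside for 130 mm. When fully in, the dipstick's origin and x axis lie on the neck's; turned about x as you like
- compressor: air compressor, fixed: base plate 360 (along x) x 200 mm; dark crankcase, finned cylinder and head (254 mm tall) about x = -100 mm; blue motor, 200 mm tall, at x = -40 to 160. Origin at the centre of its underside. The neck leaves the crankcase on the -y side: mouth at x -100, y -117, z 150, crankcase face at y -65, cylinder head from y -37 mm. The space beyond the mouth (-y) and above it is free
- rest: wooden tool rest, fixed, 150 (x) x 100 x 44 mm, two cross ridges with notches 9 mm wide for tools lying along x; origin at the centre of its underside. The dipstick lies at y = +24 mm with its tip towards +x and its grip beyond the -x end (grip middle at about x = -91 mm; the board ends at -75)
- dish: shallow round metal dish, 140 mm across, 16 mm tall, loose, 350 g; origin at the centre of its underside
- needle_file: needle file with a round pale wooden handle, 185 mm long, lying the other way round in the rest's other notch, 50 mm beside the dipstick; bystander, leave alone; origin on its axis where handle and blade meet
- amber_bottle: small amber glass bottle, diameter 44 mm, 90 mm tall, standing; bystander, leave alone; origin at the centre of its underside
- ink_bottle: black bottle with a cork, diameter 56 mm, 110 mm tall, standing; bystander, leave alone; origin at the centre of its underside
- screwdriver: black-handled screwdriver, 160 mm long, lying; bystander, leave alone; origin under its middle
- pliers: steel pliers, 130 mm long, lying; bystander, leave alone; origin under their middle
- spectacles: folded brown spectacle frame, about 130 x 52 x 14 mm, lying; bystander, leave alone; origin under its middle
- stamp: small brass hand stamp, diameter 32 mm, 62 mm tall, standing; bystander, leave alone; origin at the centre of its underside
There are look-alikes about, which are no part of the job. Leave any blue look-alike of the dipstick alone.

How it is judged:
On the way, in this order (a step that is already met when the one before it is completed fails the run):
1. the dipstick is fully in the filler neck, its collar on the mouth (distance between dipstick and neck below 0.004 m and x of dipstick in the frame of neck above -0.003 m and angle between the x axis of dipstick and the x axis of neck, either way round below 0.1 rad), for 0.1 s.
2. the dipstick is drawn right out, its tip clear of the mouth (x of dipstick_tip in the frame of neck below -0.01 m and contact force between the fingers and dipstick above 0.5 N), for 0.1 s.
At the end, for the whole second after the job is handed in: the dipstick is held by the fingers alone, still, its rod level within 8.5 degrees, its tip above the dish (within 55 mm of the dish's centre, seen from above) and 90 to 220 mm above the bench, touching neither compressor, rest nor dish (angle between dipstick's own x axis and vertical between 1.421 and 1.721 rad and horizontal distance between dipstick_tip and dish below 0.055 m and height (world z) of dipstick_tip between 0.09 and 0.22 m and linear speed of dipstick below 0.02 m/s and angular speed of dipstick below 0.15 rad/s and contact force between the fingers and dipstick above 0.5 N and contact force between dipstick and compressor below 0.05 N and contact force between dipstick and rest below 0.05 N and contact force between dipstick and dish below 0.05 N and angle between dish's own z axis and vertical below 0.1 rad); the arm keeps its last pose, push and grip.
It fails at once if the dish is shoved by more than 30 mm (distance of dish from where it was at the start of the episode above 0.03 m).
It fails at once if the dipstick is forced against the compressor (over 45 N) (contact force between dipstick and compressor above 45 N).
It fails at once if another tool or bottle is moved by more than 30 mm (distance of any of needle_file, amber_bottle, ink_bottle, screwdriver, pliers, spectacles, stamp from where it was at the start of the episode above 0.03 m).
It also fails if it takes over 58 s, if anything falls off the work surface, if the arm or the gripper's body presses on something with over 40 N, if the wrist force passes 120 N, or if a joint passes its speed limit or range.

## Robot

A 6-joint arm with a two-finger parallel gripper is mounted at the origin on the work surface. World frame = base frame: x ahead of the robot, y to its left, z up, the work surface at z = 0. Lengths are in m, angles in rad, forces in N, time in s.
With the tool pointing down it reaches from about 0.4 to 0.925 m from the base axis. Payload 12.5 kg.
Tool frame: the origin (TCP) lies midway between the tips of the shut fingers; the grasp point (between the pads) lies 19 mm behind it; z points along the fingers, y is the line along which they close (so a half turn about z gives the same grasp; the last joint's range is limited). The gripper opens to 95 mm and grips with 3 to 60 N. Pads are 20 mm wide; open, the fingers measure 119 mm over their backs; the gripper's body (75 mm by 180 mm) begins 59 mm behind the grasp point.
Start: joints at [-1.274, 0.491, 1.559, -0, 1.092, -0.106], TCP at [0.245, -0.575, 0.215] pointing down, gripper open.
Joint ranges: [-3.1, 3.1], [-0.84, 2.19], [0.05, 2.79], [-1.13, 4.28], [0.06, 2.93], [-2.69, 2.69]. Speed limits (rad/s): [2.22, 2.22, 2.79, 3.14, 3.14, 3.14].

## Interface

Orientations are given as a rotation vector (axis times angle).
In Python, from station import arm gives the robot as it stands.
- The arm moves only by the shell command python3 -m jog 'ROWS'. ROWS is JSON, one flat list of numbers, 7 for each row, row after row: the opening, from -1 (shut) to 1 (fully open), then the shift along the tool's x, y, z normalised to -1 to 1, where 1 is 0.06 m, then the turn, a rotation vector about the tool's x, y, z normalised to -1 to 1, where 1 is 6 degrees. A call has exactly 10 rows; each row shifts and turns the commanded pose from where the row before left it, along the tool's axes as they then stand; what a row does not reach is not made up. A row lasts 1/8 s, in which the tool goes at most 62.5 mm and 10.7 degrees, less where a joint would pass 70% of its speed; a pose out of reach is approached as far as the arm can. A call with a number of a shift or a turn outside -1 to 1 is refused whole. A call with a gripper value outside its range is refused whole. The fingers move at their own pace and stop on an object; the grip force is fixed at half the most. Time passes only in rows, so rows that do not move let the fingers close, or fill a call up. It gives the time, the measured TCP pose, the force, the opening and the grip force at its end, in the units of the state.
- arm.get_obs(): the state, without advancing time (a new reading comes with each control period).
- arm.grab_frame(name): name is "scene" or "top" or "wrist"; returns the picture (384x512x3 uint8, blue, green, red); there is no depth.
- arm.camera_info(name): a dict with "fx", "fy", "cx", "cy" (pixels), "R" (3x3) and "t" (3): a world point X has camera coordinates R X + t. Camera axes: x right, y down, z forward; pixel columns grow to the right and rows downward; lengths in m; the calibration is good to about 2 mm. A picture is of the moment at which its call begins: read the wrist's pose just before it. camera_info takes no time and is no camera call; for the wrist camera it gives the pose at the moment of the call.
- arm.sign_off(): hands the job in; it is judged then, once.
Trained networks look in the newest picture that a camera, given by its name, has taken for a name from the list of things; names that differ only in an ending like _2 or _b are one class to them, and where a whole thing is asked for, a point or a joint stands for the part that bears it (a point fixed in the world has none). Each returns a list of dicts, best first, with "confidence" (0 to 1); they miss things now and then, are a little off and sometimes report something else, mostly with a low value. They report only what shows in the picture. A call takes as long as a camera call. They do not tell look-alikes from the thing itself.
- arm.look_for(camera, query): "point" ([column, row] in pixels, amid what is visible of it).
- arm.masks_of(camera, query): "region" (384x512 bool, what is visible of it) and "point" ([column, row] in pixels, amid what is visible of it).
The state is a dict: "clock": time; "joint_pos": joint angles; "qvel": joint speeds; "effort": joint torques, N m; "tcp_pos": TCP position; "tool_rot": TCP orientation; "ft_force": force on the tool from outside, world axes, zero at the start; "torque": the same for the moment, N m; "gripper_width": finger opening in m; "grasp_force": force on a finger pad.
Only numpy, scipy, OpenCV 4.12 (cv2) and the standard library are available. Lean on these libraries where they do the work, as an engineer would, in place of code of your own. Each camera call takes 0.05 s, during which the arm holds its last target. There are 200 camera calls.

## Working session

There is one attempt and no reset: what is moved stays moved. The work goes in short steps, Python scripts to look and compute and a shell command to move; the robot and the scene stay as the last step left them, time stands still between calls to the robot, and variables do not carry over. Pictures are saved under pics/ and viewed, at most 10 in all, crops included, and the job is handed in when it is done.

```bash
mkdir -p pics
python3 - <<'E'
from station import arm
import cv2,numpy as np
for c in ("scene","top"):
    f=arm.grab_frame(c); cv2.imwrite(f"pics/{c}1.png",f)
    i=arm.camera_info(c); print(c,i["fx"],i["cx"],i["cy"],np.round(i["R"],3).tolist(),np.round(i["t"],3))
    for q in ("dipstick","dipstick_tip","dipstick_grip","neck","compressor","rest","dish","needle_file"):
        print(q,[(np.round(d["point"]).tolist(),round(d["confidence"],2)) for d in arm.look_for(c,q)][:3])
E
```

```text
scene 384.9351426437113 256.6448935368083 193.21060871398964 [[0.065, 0.998, 0.018], [0.52, -0.018, -0.854], [-0.851, 0.064, -0.52]] [ 0.143 -0.181  1.656]
dipstick [([258.0, 226.0], 0.8), ([135.0, 187.0], 0.44)]
dipstick_tip [([128.0, 188.0], 0.67), ([261.0, 226.0], 0.66), ([383.0, 183.0], 0.65)]
dipstick_grip [([131.0, 187.0], 0.69), ([380.0, 182.0], 0.68), ([259.0, 226.0], 0.59)]
neck [([384.0, 199.0], 0.66), ([259.0, 224.0], 0.43)]
compressor [([428.0, 232.0], 0.77), ([385.0, 200.0], 0.24)]
rest [([281.0, 244.0], 0.59)]
dish [([234.0, 214.0], 0.79), ([318.0, 240.0], 0.55)]
needle_file [([322.0, 238.0], 0.51), ([161.0, 240.0], 0.19)]
top 441.559817482654 250.26682429551948 189.37681129335743 [[-0.027, -1.0, -0.0], [-0.989, 0.027, -0.147], [0.147, -0.004, -0.989]] [-0.14   0.56   1.285]
dipstick [([401.0, 269.0], 0.73), ([102.0, 261.0], 0.68), ([253.0, 174.0], 0.57)]
dipstick_tip [([402.0, 268.0], 0.85), ([102.0, 268.0], 0.53), ([250.0, 175.0], 0.45)]
dipstick_grip [([404.0, 265.0], 0.82), ([105.0, 264.0], 0.57), ([252.0, 177.0], 0.56)]
neck [([136.0, 184.0], 0.66)]
compressor [([110.0, 160.0], 0.61)]
rest [([230.0, 168.0], 0.97)]
dish [([277.0, 219.0], 0.86)]
needle_file [([203.0, 157.0], 0.61)]
```

View pics/scene1.png

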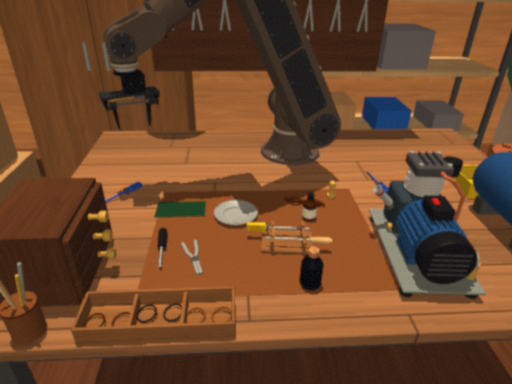

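View pics/top1.png

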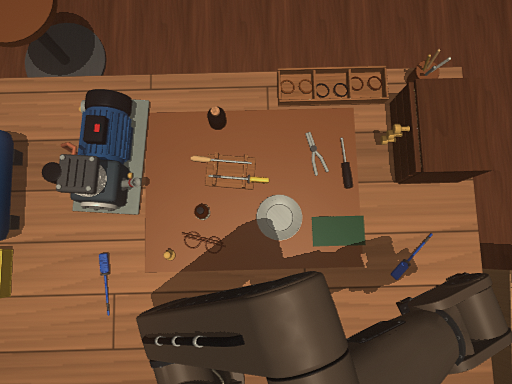

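The top view (image up is +x, left is +y) shows the yellow grip at about (259,180) with its rod pointing left. The neck mouth is near (136,184) and the dish at (279,217). The blue sticks at (104,265) and (410,260) are look-alikes.

```bash
cat > h.py <<'E'
from station import arm
import cv2,numpy as np
from scipy.spatial.transform import Rotation as Ro
def ray(i,p):
    K=np.array([[i["fx"],0,i["cx"]],[0,i["fy"],i["cy"]],[0,0,1]]);R=np.array(i["R"]);t=np.array(i["t"])
    return -R.T@t, R.T@np.linalg.solve(K,[p[0],p[1],1])
def bp(i,p,z):
    c,d=ray(i,p); return c+d*(z-c[2])/d[2]
def proj(i,X):
    x=np.array(i["R"])@np.asarray(X)+np.array(i["t"]); return np.array([i["fx"]*x[0]/x[2]+i["cx"],i["fy"]*x[1]/x[2]+i["cy"]])
def pose():
    o=arm.get_obs(); return np.array(o["tcp_pos"]),Ro.from_rotvec(o["tool_rot"]),o
def yellow(f):
    h=cv2.cvtColor(f,cv2.COLOR_BGR2HSV); return cv2.inRange(h,(18,150,100),(35,255,255))
E
python3 - <<'E'
from h import *
f=arm.grab_frame("top");i=arm.camera_info("top")
m=yellow(f);n,l,s,c=cv2.connectedComponentsWithStats(m)
for k in range(1,n):
    if s[k,4]>15: print("yel",s[k],c[k].round(1),bp(i,c[k],.05).round(4))
for q,z in (("dipstick",.038),("dish",.016),("neck",.15),("rest",.03),("compressor",0.01),("needle_file",.038)):
    for d in arm.masks_of("top",q)[:3]:
        ys,xs=np.nonzero(d["region"]);mu=[xs.mean(),ys.mean()]
        w,v=np.linalg.eigh(np.cov(xs,ys));e=v[:,1]
        a=bp(i,mu,z);b=bp(i,np.array(mu)+20*e,z)-a
        print(q,round(d["confidence"],2),np.round(mu,1),[xs.min(),xs.max(),ys.min(),ys.max()],a.round(4),"dir",np.round(b/np.linalg.norm(b),3))
p,R,o=pose();print(p,R.as_matrix().round(3),o["ft_force"])
w=arm.camera_info("wrist");print(w["fx"],(R.inv().as_matrix()@(-np.array(w["R"]).T@np.array(w["t"])-p)).round(4),(np.array(w["R"])@R.as_matrix()).round(3))
cv2.imwrite("pics/topc.png",cv2.resize(f[70:300,60:320],None,fx=3,fy=2.6))
E
```

```text
yel [382 124  28  20 211] [394.7 133.5] [ 0.7147 -0.5989  0.05  ]
yel [128 173   4   5  16] [129.7 174.9] [0.6089 0.2049 0.05  ]
yel [250 177  19   6  83] [258.7 179.2] [ 0.5853 -0.1813  0.05  ]
yel [  0 249   3  39  58] [  0.3 264.4] [0.3543 0.5778 0.05  ]
yel [164 250  11  10  72] [169.  255.1] [0.3678 0.0871 0.05  ]
dipstick 0.75 [104.4 267. ] [np.int64(99), np.int64(109), np.int64(254), np.int64(301)] [0.3383 0.2789 0.038 ] dir [-0.993 -0.119  0.   ]
dipstick 0.58 [230.1 171.3] [np.int64(205), np.int64(255), np.int64(153), np.int64(189)] [ 0.6139 -0.0956  0.038 ] dir [0.047 0.999 0.   ]
dipstick 0.52 [401.3 267.9] [np.int64(393), np.int64(410), np.int64(259), np.int64(278)] [ 0.312  -0.5917  0.038 ] dir [-0.738  0.674  0.   ]
dish 0.78 [279.3 216.9] [np.int64(257), np.int64(302), np.int64(194), np.int64(240)] [ 0.4733 -0.2412  0.016 ] dir [-0.735 -0.678  0.   ]
neck 0.74 [130.  182.9] [np.int64(121), np.int64(140), np.int64(177), np.int64(190)] [0.5675 0.1764 0.15  ] dir [-0.194  0.981  0.   ]
rest 0.77 [230.2 171.4] [np.int64(205), np.int64(255), np.int64(152), np.int64(188)] [ 
[... 308 characters left out ...]
94 0.   ]
compressor 0.87 [104.1 155.1] [np.int64(42), np.int64(149), np.int64(88), np.int64(215)] [0.6813 0.2962 0.01  ] dir [-0.971  0.241  0.   ]
compressor 0.69 [346.4 170.6] [np.int64(341), np.int64(352), np.int64(139), np.int64(188)] [ 0.6115 -0.4543  0.01  ] dir [-0.996 -0.086  0.   ]
needle_file 0.5 [212.8 159.6] [np.int64(192), np.int64(249), np.int64(156), np.int64(163)] [ 0.6516 -0.0439  0.038 ] dir [0.111 0.994 0.   ]
[ 0.24502608 -0.57500433  0.21464919] [[ 0.92   0.392  0.   ]
 [ 0.392 -0.92  -0.   ]
 [-0.     0.    -1.   ]] [ 0.06190897 -0.59998217  0.9164112 ]
269.66020148107367 [ 0.0673 -0.0002 -0.1703] [[ 0.     1.     0.001]
 [-0.971  0.    -0.238]
 [-0.238 -0.001  0.971]]
```

View pics/topc.png

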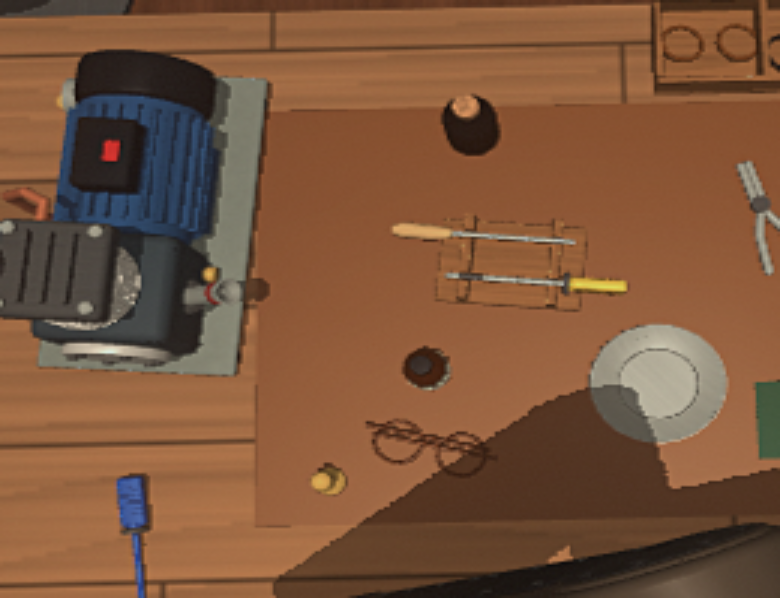

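The crop agrees with the estimates: the grip is at the right end of the rod and the mouth faces −y (right). I'll write a row planner and go to a viewing pose above the grip, tilted 30°.

```bash
cat >> h.py <<'E'
def tool(yaw,tilt):  # tool-x along yaw, fingers down, then turned by tilt about tool y (deg)
    return Ro.from_matrix(np.array([[np.cos(yaw),np.sin(yaw),0],[np.sin(yaw),-np.cos(yaw),0],[0,0,-1]]).T.T)*Ro.from_euler("y",tilt,degrees=True)
def plan(P,R2,n,start=None):
    p,R,_=pose() if start is None else (*start,0)
    w=(R.inv()*R2).as_rotvec()/n
    S=sum((Ro.from_rotvec(w*k).as_matrix() for k in range(n)))
    d=np.linalg.solve(S,R.inv().apply(np.asarray(P)-p))
    print(n,"rows",np.round(d/.06,3),np.round(np.degrees(w)/6,3))
E
python3 - <<'E'
from h import *
G=np.array([.5845,-.1893,.038]);R=tool(np.radians(84.3),30)
print(R.as_matrix().round(3))
z=R.as_matrix()[:,2]
plan(G-.091*z,R,20)
E
```

```text
[[ 0.086  0.995  0.05 ]
 [ 0.862 -0.099  0.498]
 [ 0.5   -0.    -0.866]]
20 rows [0.387 0.056 0.181] [ 0.133  0.226 -0.498]
```

```bash
R='[0,0.387,0.056,0.181,0.133,0.226,-0.498, 0,0.387,0.056,0.181,0.133,0.226,-0.498, 0,0.387,0.056,0.181,0.133,0.226,-0.498, 0,0.387,0.056,0.181,0.133,0.226,-0.498, 0,0.387,0.056,0.181,0.133,0.226,-0.498, 0,0.387,0.056,0.181,0.133,0.226,-0.498, 0,0.387,0.056,0.181,0.133,0.226,-0.498, 0,0.387,0.056,0.181,0.133,0.226,-0.498, 0,0.387,0.056,0.181,0.133,0.226,-0.498, 0,0.387,0.056,0.181,0.133,0.226,-0.498]'; echo skip >/dev/null
python3 -m jog '[0,0.387,0.056,0.181,0.133,0.226,-0.498, 0,0.387,0.056,0.181,0.133,0.226,-0.498, 0,0.387,0.056,0.181,0.133,0.226,-0.498, 0,0.387,0.056,0.181,0.133,0.226,-0.498, 0,0.387,0.056,0.181,0.133,0.226,-0.498, 0,0.387,0.056,0.181,0.133,0.226,-0.498, 0,0.387,0.056,0.181,0.133,0.226,-0.498, 0,0.387,0.056,0.181,0.133,0.226,-0.498, 0,0.387,0.056,0.181,0.133,0.226,-0.498, 0,0.387,0.056,0.181,0.133,0.226,-0.498]'
python3 -m jog '[0,0.387,0.056,0.181,0.133,0.226,-0.498, 0,0.387,0.056,0.181,0.133,0.226,-0.498, 0,0.387,0.056,0.181,0.133,0.226,-0.498, 0,0.387,0.056,0.181,0.133,0.226,-0.498, 0,0.387,0.056,0.181,0.133,0.226,-0.498, 0,0.387,0.056,0.181,0.133,0.226,-0.498, 0,0.387,0.056,0.181,0.133,0.226,-0.498, 0,0.387,0.056,0.181,0.133,0.226,-0.498, 0,0.387,0.056,0.181,0.133,0.226,-0.498, 0,0.387,0.056,0.181,0.133,0.226,-0.498]'
python3 - <<'E'
from h import *
p,R,o=pose();print(p,R.as_matrix().round(3),o["joint_pos"],o["clock"])
i=arm.camera_info("wrist");f=arm.grab_frame("wrist");cv2.imwrite("pics/w1.png",f)
n,l,s,c=cv2.connectedComponentsWithStats(yellow(f))
for k in range(1,n):
    if s[k,4]>60:
        ys,xs=np.nonzero(l==k);w,v=np.linalg.eigh(np.cov(xs,ys));e=v[:,1]
        a=bp(i,c[k],.051);b=bp(i,c[k]+30*e,.051)-a
        print(s[k],c[k].round(1),a.round(4),(b/np.linalg.norm(b)).round(3))
E
```

```text
clock: 2.5
tcp_pos: [0.4555, -0.4539, 0.1319]
tool_rot: [-2.631, -1.322, -0.301]
ft_force: [0.3, -0.7, 0.3]
gripper_width: 0.0477
grasp_force: 0.0
clock: 3.75
tcp_pos: [0.5806, -0.2324, 0.1168]
tool_rot: [-2.027, -1.841, -0.547]
ft_force: [-0.1, 0.3, -0.5]
gripper_width: 0.0475
grasp_force: 0.0
[ 0.58061511 -0.23235576  0.11678809] [[ 0.082  0.995  0.05 ]
 [ 0.861 -0.096  0.499]
 [ 0.502  0.002 -0.865]] [-0.67339848  0.70463287  1.54557923  0.46309703  1.23248972 -0.80970846] 3.75
[ 57   0  35  32 562] [76.4 16.3] [0.3979 0.0464 0.051 ] [ 0.584 -0.812  0.   ]
[398   0  54  32 878] [420.2  11.1] [0.803  0.0163 0.051 ] [-0.98 -0.2   0.  ]
[ 447    0   65  145 3103] [491.7  59.6] [ 0.8637 -0.0598  0.051 ] [-0.104 -0.995 -0.   ]
[ 429   35   83  171 4788] [474.1 130. ] [ 0.8157 -0.1434  0.051 ] [-0.091 -0.996  0.   ]
[265  65  33   8 217] [281.4  68.9] [ 0.6286 -0.0502  0.051 ] [-0.993  0.12   0.   ]
[307  65  17  10 121] [315.   69.3] [ 0.6654 -0.0541  0.051 ] [-0.996  0.093  0.   ]
[ 262   93   39   54 1903] [281.7 120.6] [ 0.621  -0.1139  0.051 ] [-0.144 -0.99  -0.   ]
[305  93  24  56 655] [313.7 123. ] [ 0.6535 -0.1199  0.051 ] [ 0.014 -1.     0.   ]
[233 118  21  29 339] [245.6 136.2] [ 0.5824 -0.1282  0.051 ] [-0.564 -0.826  0.   ]
[ 215  155   51   64 1709] [247.2 181.4] [ 0.5797 -0.1765  0.051 ] [ 0.372 -0.928  0.   ]
[268 160  53  21 905] [294.  170.5] [ 0.6261 -0.1697  0.051 ] [-0.994  0.106  0.   ]
[ 263  185   76   58 2533] [297.8 209.8] [ 0.6243 -0.2089  0.051 ] [-0.998 -0.061  0.   ]
[467 205  45  23 475] [494.5 214.3] [ 0.8061 -0.2306  0.051 ] [-0.971  0.241  0.   ]
[167 232  16  50 408] [173.4 257.1] [ 0.5081 -0.2409  0.051 ] [-0.067 -0.998 -0.   ]
[327 233  16  48 362] [335.3 256.9] [ 0.6515 -0.2545  0.051 ] [-0.122 -0.993  0.   ]
[336 290  87   5 343] [378.5 291.5] [ 0.6832 -0.2867  0.051 ] [-0.995  0.096 -0.   ]
```

View pics/w1.png

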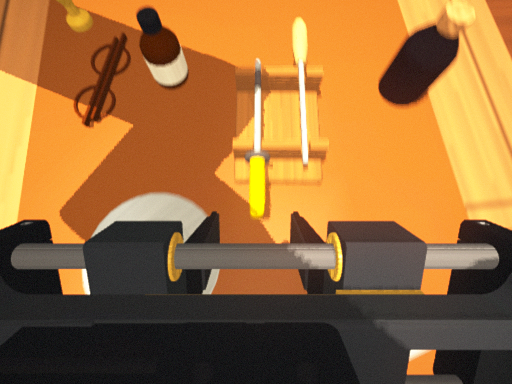

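The wrist view shows the grip from (258,160) to (259,216), the rod tip near (258,61) and the collar at (257,157). The file on the right is clear of the fingers.

Run:
```python
from h import *
f=arm.grab_frame("wrist");i=arm.camera_info("wrist");p,R,o=pose()
h=cv2.cvtColor(f,cv2.COLOR_BGR2HSV);m=cv2.inRange(h,(25,200,100),(34,255,255));m[:150]=0;m[222:]=0;m[:,:235]=0;m[:,:280][:,280:]=0;m[:,280:]=0
ys,xs=np.nonzero(m);print(len(xs),xs.min(),xs.max(),ys.min(),ys.max(),f[187,257],h[187,257])
for r in range(ys.min()+3,ys.max(),10):
    cc=xs[ys==r];print(r,cc.min(),cc.max(),bp(i,[(cc.min()+cc.max())/2,r],.051).round(4))
print("far",bp(i,[257,ys.min()],.051).round(4),"tip",bp(i,[258,61],.04).round(4))
for r in (70,90,110,130): 
    print(r,h[r,248:268,1].tolist())
```

```text
822 249 264 163 220 [  0 255 255] [ 30 255 255]
166 250 264 [ 0.5907 -0.1607  0.051 ]
176 249 264 [ 0.5892 -0.171   0.051 ]
186 250 263 [ 0.5882 -0.1811  0.051 ]
196 249 263 [ 0.5868 -0.191   0.051 ]
206 250 264 [ 0.5868 -0.2007  0.051 ]
216 250 262 [ 0.5849 -0.2101  0.051 ]
far [ 0.591  -0.1576  0.051 ] tip [ 0.6052 -0.0265  0.04  ]
70 [204, 202, 196, 200, 203, 199, 204, 175, 56, 43, 44, 52, 52, 87, 191, 204, 201, 200, 198, 193]
90 [185, 182, 188, 185, 187, 191, 176, 135, 86, 91, 83, 92, 83, 134, 180, 193, 180, 189, 196, 186]
110 [186, 186, 187, 197, 189, 195, 124, 13, 5, 3, 4, 11, 31, 126, 186, 192, 192, 162, 162, 170]
130 [173, 165, 168, 169, 169, 172, 113, 7, 3, 4, 5, 14, 38, 152, 196, 185, 189, 169, 169, 157]
```

Run:
```python
from h import *
G=np.array([.5871,-.1915,.038]);R=tool(np.radians(83.8),30);z=R.as_matrix()[:,2]
plan(G+.019*z,R,5)
```

```text
5 rows [-0.015  0.008  0.358] [-0.01  -0.003  0.022]
```

```bash
python3 -m jog '[0,-0.015,0.008,0.358,-0.01,0,0.02, 0,-0.015,0.008,0.358,-0.01,0,0.02, 0,-0.015,0.008,0.358,-0.01,0,0.02, 0,-0.015,0.008,0.358,-0.01,0,0.02, 0,-0.015,0.008,0.358,-0.01,0,0.02, 0,0,0,0,0,0,0, -1,0,0,0,0,0,0, -1,0,0,0,0,0,0, -1,0,0,0,0,0,0, -1,0,0,0,0,0,0]'
python3 - <<'E'
from h import *
p,R,o=pose();print(p,o["grasp_force"],o["gripper_width"],o["joint_pos"])
# lift: 0.14 up, keep orientation
plan(p+[0,0,.13],R,10)
E
```

```text
clock: 5.1
tcp_pos: [0.5879, -0.1849, 0.0217]
tool_rot: [-2.043, -1.827, -0.548]
ft_force: [-0.5, 0.3, 0.1]
gripper_width: 0.0135
grasp_force: 30.0
[ 0.58790719 -0.18489298  0.02171543] 30.00509351491928 0.013543622651404859 [-0.61025133  0.80882592  1.6437605   0.53917737  1.02761178 -0.86136772]
10 rows [ 0.108  0.    -0.188] [0. 0. 0.]
```

```bash
python3 -m jog '[-1,0.108,0,-0.188,0,0,0, -1,0.108,0,-0.188,0,0,0, -1,0.108,0,-0.188,0,0,0, -1,0.108,0,-0.188,0,0,0, -1,0.108,0,-0.188,0,0,0, -1,0.108,0,-0.188,0,0,0, -1,0.108,0,-0.188,0,0,0, -1,0.108,0,-0.188,0,0,0, -1,0.108,0,-0.188,0,0,0, -1,0.108,0,-0.188,0,0,0]'
python3 - <<'E'
from h import *
i=arm.camera_info("top");s=arm.camera_info("scene")
for z in (0,.01,.02):
    a=bp(i,[148.3,100.8],z);b=bp(i,[139.3,214.2],z);print("plate",z,a.round(3),b.round(3),np.linalg.norm(a-b).round(3),((a-b)/np.linalg.norm(a-b)).round(3))
m=bp(i,[137.3,181.5],.15);print("mouth",m,"scene px",proj(s,m))
f=arm.grab_frame("scene");c=cv2.resize(f[150:240,340:440],None,fx=4,fy=4,interpolation=cv2.INTER_CUBIC)
g=arm.grab_frame("top");d=cv2.resize(g[150:220,90:190],None,fx=4,fy=4,interpolation=cv2.INTER_CUBIC)
cv2.imwrite("pics/m.png",np.vstack([c,d])[:600] if c.shape[0]+d.shape[0]<=600 else np.hstack([c[:280],d]))
p,R,o=pose();print(p,o["grasp_force"],o["joint_pos"])
E
```

```text
clock: 6.35
tcp_pos: [0.5877, -0.185, 0.1523]
tool_rot: [-2.043, -1.827, -0.548]
ft_force: [0.8, -0.8, -0.9]
gripper_width: 0.0135
grasp_force: 30.0
plate 0 [0.857 0.162 0.   ] [0.495 0.187 0.   ] 0.363 [ 0.998 -0.07   0.   ]
plate 0.01 [0.854 0.16  0.01 ] [0.494 0.185 0.01 ] 0.361 [ 0.998 -0.07   0.   ]
plate 0.02 [0.85  0.158 0.02 ] [0.493 0.182 0.02 ] 0.358 [ 0.998 -0.07   0.   ]
mouth [0.57078306 0.15642369 0.15      ] scene px [375.093297   188.15563437]
[ 0.58819377 -0.18526901  0.1530606 ] 29.994225203990936 [-0.61049164  0.63634112  1.57455389  0.48380107  1.23731199 -0.73222253]
```

View pics/m.png

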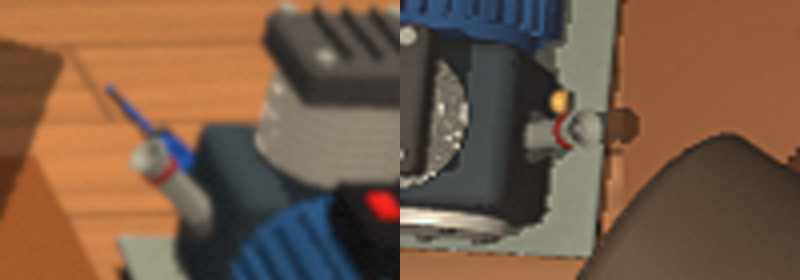

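The crops show the mouth at about (377,189) in the scene view and (137,182) in the top view. Geometry from the base plate puts it at (0.573,0.163), within a few mm. Next I'll go to the pre-insertion pose with the tip 50 mm short of the mouth.

Run:
```python
from h import *
yaw=np.radians(86);u=np.array([np.cos(yaw),np.sin(yaw),-1])/2**.5
M=np.array([.572,.160,.15]);R=tool(yaw,-15);z=R.as_matrix()[:,2]
plan(M-.170*u-.044*u+.019*z,R,10)
```

```text
10 rows [ 0.351 -0.073 -0.165] [ 0.008 -0.749 -0.04 ]
```

```bash
python3 -m jog '[-1,0.351,-0.073,-0.165,0.008,-0.749,-0.04, -1,0.351,-0.073,-0.165,0.008,-0.749,-0.04, -1,0.351,-0.073,-0.165,0.008,-0.749,-0.04, -1,0.351,-0.073,-0.165,0.008,-0.749,-0.04, -1,0.351,-0.073,-0.165,0.008,-0.749,-0.04, -1,0.351,-0.073,-0.165,0.008,-0.749,-0.04, -1,0.351,-0.073,-0.165,0.008,-0.749,-0.04, -1,0.351,-0.073,-0.165,0.008,-0.749,-0.04, -1,0.351,-0.073,-0.165,0.008,-0.749,-0.04, -1,0.351,-0.073,-0.165,0.008,-0.749,-0.04]'
python3 -m jog '[-1,0,0,0,0,0,0, -1,0,0,0,0,0,0, -1,0,0,0,0,0,0, -1,0,0,0,0,0,0, -1,0,0,0,0,0,0, -1,0,0,0,0,0,0, -1,0,0,0,0,0,0, -1,0,0,0,0,0,0, -1,0,0,0,0,0,0, -1,0,0,0,0,0,0]'
python3 - <<'E'
from h import *
p,R,o=pose();print(p,R.as_matrix().round(3).tolist(),o["joint_pos"],o["clock"])
z=R.as_matrix()[:,2];u=R.apply([np.cos(np.pi/6),0,np.sin(np.pi/6)]);print("u",u.round(3))
O=p-.019*z+.044*u
i=arm.camera_info("wrist");f=arm.grab_frame("wrist")
print("tip",O+.12*u,proj(i,O+.12*u),"mouth",proj(i,[.572,.16,.15]),"collar",proj(i,O))
w=f;s=arm.grab_frame("scene");t=arm.grab_frame("top")
si=arm.camera_info("scene");ti=arm.camera_info("top")
print("scene tip",proj(si,O+.12*u),"top tip",proj(ti,O+.12*u))
cv2.imwrite("pics/w2.png",cv2.resize(w[0:300,130:430],None,fx=2.6,fy=2,interpolation=cv2.INTER_CUBIC))
cv2.imwrite("pics/st2.png",np.hstack([cv2.resize(s[130:230,300:400],None,fx=4,fy=4,interpolation=cv2.INTER_CUBIC),cv2.resize(t[130:230,100:200],None,fx=4,fy=4,interpolation=cv2.INTER_CUBIC)]))
for c in ("wrist","scene","top"):
  print(c,[(np.round(d["point"],1).tolist(),round(d["confidence"],2)) for d in arm.look_for(c,"neck")][:2])
E
```

```text
clock: 7.7
tcp_pos: [0.5605, 0.005, 0.2816]
tool_rot: [2.157, 2.012, -0.287]
ft_force: [0.3, 0.6, -0.9]
gripper_width: 0.0138
grasp_force: 30.0
clock: 8.95
tcp_pos: [0.5607, 0.0042, 0.2814]
tool_rot: [2.159, 2.014, -0.285]
ft_force: [0.5, -0.0, -1.1]
gripper_width: 0.014
grasp_force: 30.0
[0.56070259 0.00424511 0.28143337] [[0.067, 0.998, -0.02], [0.964, -0.07, -0.257], [-0.258, -0.002, -0.966]] [ 0.01442214  0.35970779  1.61683004 -0.2784963   1.20304558  0.18956269] 8.95
u [ 0.048  0.706 -0.706]
tip [0.56892524 0.1249696  0.18397064] [253.72038032  25.96224747] mouth [254.62805818 -21.68630972] collar [253.53543626 171.42537742]
scene tip [366.09994868 177.63181256] top tip [145.81197202 179.78636793]
wrist []
scene [([385.9, 198.9], 0.74)]
top [([94.4, 125.3], 0.23)]
```

View pics/w2.png

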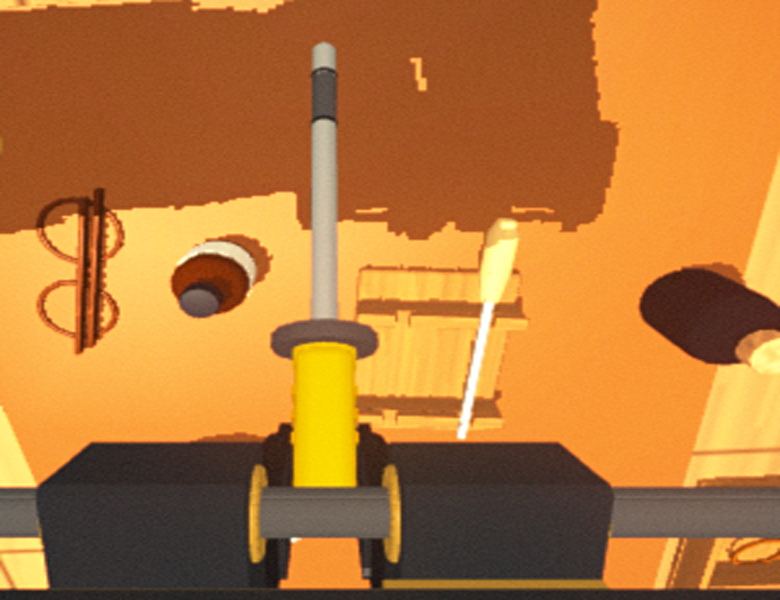

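View pics/st2.png

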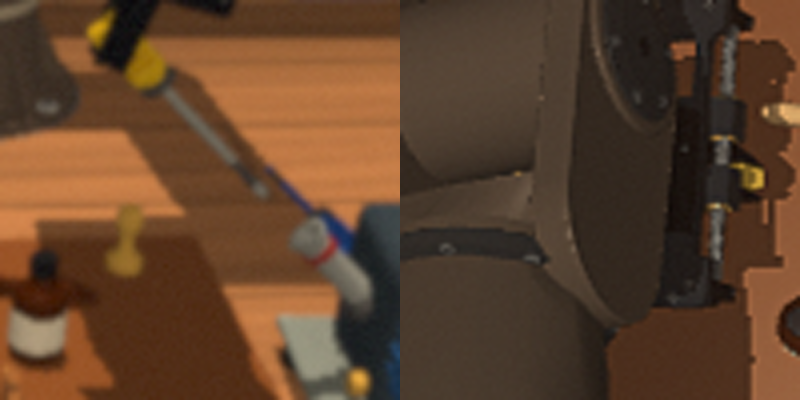

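The wrist view has the tip at (254,22) and the collar at (254,168), within 4 px of prediction. In the scene view the stick is nearly in line with the mouth. The mouth is just outside the wrist view, so I'll take two offset views to triangulate it.

```bash
python3 -m jog '[-1,0,0.167,0,0,0.833,0, -1,0,0.167,0,0,0.833,0, -1,0,0.167,0,0,0.833,0, -1,0,0.167,0,0,0.833,0, -1,0,0.167,0,0,0.833,0, -1,0,0,0,0,0,0, -1,0,0,0,0,0,0, -1,0,0,0,0,0,0, -1,0,0,0,0,0,0, -1,0,0,0,0,0,0]'
cat > look.py <<'E'
from h import *
import sys,pickle
n=sys.argv[1]
i=arm.camera_info("wrist");f=arm.grab_frame("wrist")
D=arm.masks_of("wrist","neck")
pickle.dump((i,f,D,pose()[:2]),open(n+".pkl","wb"))
print(pose()[0],"mouth pred",proj(i,[.572,.16,.15]))
for d in D[:3]:
    ys,xs=np.nonzero(d["region"]);print(round(d["confidence"],2),d["point"],xs.min(),xs.max(),ys.min(),ys.max())
E
python3 look.py a
python3 -m jog '[-1,0,-0.238,0,0,0,0, -1,0,-0.238,0,0,0,0, -1,0,-0.238,0,0,0,0, -1,0,-0.238,0,0,0,0, -1,0,-0.238,0,0,0,0, -1,0,-0.238,0,0,0,0, -1,0,-0.238,0,0,0,0, -1,0,0,0,0,0,0, -1,0,0,0,0,0,0, -1,0,0,0,0,0,0]'
python3 look.py b
python3 - <<'E'
from h import *
import pickle
o=[]
for n in "ab":
    i,f,D,_=pickle.load(open(n+".pkl","rb"));m=proj(i,[.572,.16,.15]).round().astype(int)
    x0=max(0,min(512-110,m[0]-55));y0=max(0,min(384-110,m[1]-45));print(n,x0,y0)
    o.append(cv2.resize(f[y0:y0+110,x0:x0+110],(396,396),interpolation=cv2.INTER_CUBIC))
cv2.imwrite("pics/ab.png",np.hstack(o))
E
```

```text
clock: 10.5
tcp_pos: [0.6106, 0.001, 0.2814]
tool_rot: [-2.205, -2.056, -0.192]
ft_force: [-0.5, -0.5, -0.6]
gripper_width: 0.0139
grasp_force: 30.0
[0.61062675 0.00082605 0.28135138] mouth pred [210.06226474  67.39377179]
0.68 [213.9, 55.2] 196 230 35 78
0.47 [254.3, 170.8] 234 275 21 242
clock: 11.85
tcp_pos: [0.5113, 0.0076, 0.2814]
tool_rot: [-2.205, -2.055, -0.192]
ft_force: [-0.2, -0.5, -0.8]
gripper_width: 0.014
grasp_force: 30.0
[0.51120414 0.00767311 0.28135235] mouth pred [298.74863548  67.11531128]
0.85 [296.1, 52.7] 279 311 36 77
a 155 22
b 244 22
```

View pics/ab.png

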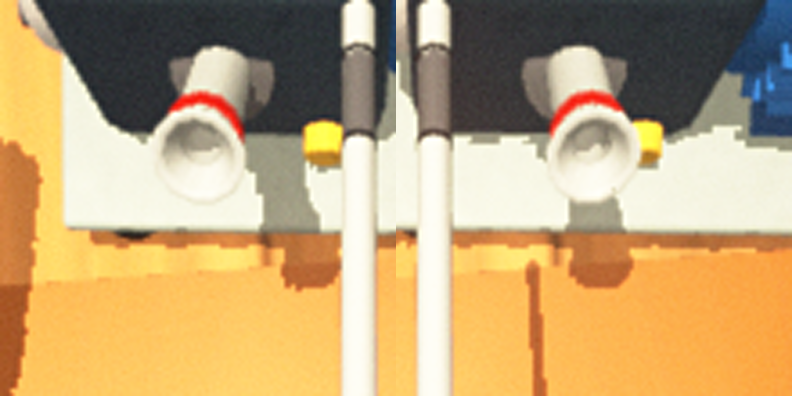

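Both views show the funnel rim clearly. Its centre is at (210.0,64.4) in the first and (298.7,64.7) in the second, and the stick does not cover it.

Run:
```python
from h import *
import pickle
from scipy.optimize import least_squares
I=[pickle.load(open(n+".pkl","rb")) for n in "ab"]
px=[np.array([210.,64.4]),np.array([298.7,64.7])]
r=least_squares(lambda X:np.r_[[proj(k[0],X)-q for k,q in zip(I,px)]].ravel(),[.57,.16,.15]);M=r.x
print("M",M.round(4),r.fun.round(2),"scene",proj(arm.camera_info("scene"),M))
for yd in (84,86,88):
    y=np.radians(yd);u=np.array([np.cos(y),np.sin(y),-1])/2**.5
    for (i,f,D,_),x0,n in zip(I,(155,244),"ab"): print(yd,n,[(((proj(i,M+s*u)-[x0,22]+.5)*3.6-.5).round(0)).tolist() for s in (0,.02,.06)])
# rod in these views: columns of white rod at rows; tip
for (i,f,D,(p,R)),n in zip(I,"ab"):
    z=R.as_matrix()[:,2];u=R.apply([np.cos(np.pi/6),0,.5]);O=p-.019*z+.0465*u
    print(n,"pred tip",proj(i,O+.12*u).round(1),"pred mid",proj(i,O+.06*u).round(1))
    h=cv2.cvtColor(f,cv2.COLOR_BGR2HSV)
    for r0 in (60,90,120,140): print(r0,h[r0,244:266,1].tolist(),f[r0,244:266,0].tolist())
```

```text
M [0.5721 0.163  0.1498] [ 0.    0.29 -0.   -0.29] scene [377.48966135 188.40345916]
84 a [[199.0, 155.0], [208.0, 128.0], [222.0, 80.0]]
84 b [[198.0, 154.0], [193.0, 127.0], [184.0, 79.0]]
86 a [[199.0, 155.0], [206.0, 128.0], [218.0, 80.0]]
86 b [[198.0, 154.0], [192.0, 127.0], [180.0, 79.0]]
88 a [[199.0, 155.0], [205.0, 128.0], [214.0, 80.0]]
88 b [[198.0, 154.0], [190.0, 127.0], [176.0, 79.0]]
a pred tip [253.9  23.7] pred mid [253.8  89.7]
60 [170, 171, 183, 186, 177, 196, 126, 43, 18, 12, 11, 17, 32, 48, 54, 38, 47, 42, 41, 30, 20, 19] [85, 84, 72, 69, 78, 59, 69, 157, 237, 243, 244, 238, 219, 159, 85, 86, 132, 136, 152, 211, 227, 228]
90 [180, 175, 173, 172, 177, 143, 25, 15, 13, 10, 10, 12, 18, 25, 46, 93, 176, 173, 181, 174, 172, 173] [58, 63, 65, 65, 62, 97, 219, 236, 240, 244, 244, 242, 234, 221, 186, 113, 61, 63, 56, 60, 61, 59]
120 [154, 152, 149, 151, 154, 126, 27, 15, 12, 9, 10, 11, 17, 26, 42, 82, 154, 153, 157, 156, 158, 155] [101, 103, 106, 104, 101, 127, 219, 237, 242, 245, 244, 243, 235, 222, 193, 153, 101, 102, 98, 99, 97, 100]
140 [139, 141, 147, 147, 148, 115
[... 359 characters left out ...]
, 232, 244, 244, 238, 220, 160, 87, 107, 219, 223, 222, 219, 208, 137]
90 [157, 150, 149, 177, 163, 139, 35, 16, 11, 8, 9, 12, 17, 27, 46, 108, 158, 179, 176, 171, 176, 157] [98, 105, 106, 73, 92, 116, 212, 236, 242, 246, 245, 242, 235, 220, 188, 130, 97, 68, 67, 71, 71, 98]
120 [154, 158, 156, 154, 153, 124, 30, 14, 10, 9, 10, 12, 17, 26, 43, 85, 154, 158, 156, 154, 151, 155] [101, 97, 99, 101, 102, 129, 216, 238, 244, 245, 244, 242, 236, 223, 194, 151, 101, 97, 99, 101, 104, 100]
140 [143, 143, 149, 147, 146, 120, 28, 13, 11, 9, 9, 11, 17, 26, 38, 80, 147, 146, 153, 142, 152, 149] [112, 112, 106, 108, 109, 134, 220, 239, 243, 245, 245, 243, 236, 224, 200, 157, 108, 109, 102, 113, 103, 106]
```

The mouth is at (0.572,0.163,0.150), and both the scene view and the plate geometry agree. Next I'll align on the axis with the tip 15 mm short of the mouth.

```bash
cat > tgt.py <<'E'
from h import *
import sys
yaw=np.radians(86.3);u=np.array([np.cos(yaw),np.sin(yaw),-1])/2**.5
M=np.array([.5721,.163,.1498]);R2=tool(yaw,-15);A=R2.as_matrix()
T=lambda s:M+(s-.0465)*u-.0005*A[:,1]+.019*A[:,2]
def state():
    p,R,o=pose();un=R.apply([np.cos(np.pi/6),0,.5]);O=p-R.apply([0,-.0005,.019])+.0465*un
    e=O-M;v=np.cross(u,[0,0,1]);v/=np.linalg.norm(v);w=np.cross(v,u)
    print("along %.4f side %.4f up %.4f ang %.4f"%(e@u,e@v,e@w,np.arccos(min(1,un@u))),"F",np.round(o["ft_force"],1),"g",round(o["grasp_force"],1),"w",round(o["gripper_width"],4),"t",o["clock"])
if __name__=="__main__":
    state();plan(T(float(sys.argv[1])),R2,int(sys.argv[2]))
E
python3 tgt.py -0.135 8
```

```text
along -0.1789 side -0.0500 up 0.0112 ang 0.4374 F [ 0.2 -0.2 -0.4] g 30.0 w 0.0142 t 11.95
8 rows [0.055 0.105 0.044] [-0.003 -0.522 -0.006]
```

```bash
python3 -m jog '[-1,0.055,0.105,0.044,-0.003,-0.522,-0.006, -1,0.055,0.105,0.044,-0.003,-0.522,-0.006, -1,0.055,0.105,0.044,-0.003,-0.522,-0.006, -1,0.055,0.105,0.044,-0.003,-0.522,-0.006, -1,0.055,0.105,0.044,-0.003,-0.522,-0.006, -1,0.055,0.105,0.044,-0.003,-0.522,-0.006, -1,0.055,0.105,0.044,-0.003,-0.522,-0.006, -1,0.055,0.105,0.044,-0.003,-0.522,-0.006, -1,0,0,0,0,0,0, -1,0,0,0,0,0,0]'
python3 tgt.py -0.085 8
python3 - <<'E'
from h import *
f=arm.grab_frame("wrist");s=arm.grab_frame("scene")
w=cv2.resize(f[0:200,200:310],None,fx=3,fy=3,interpolation=cv2.INTER_CUBIC)
c=cv2.resize(s[140:220,330:400],None,fx=6,fy=6,interpolation=cv2.INTER_CUBIC)
o=np.zeros((600,760,3),np.uint8);o[:,:330]=w;o[:480,335:755]=c;cv2.imwrite("pics/al.png",o)
E
```

```text
clock: 13.2
tcp_pos: [0.5629, 0.03, 0.2601]
tool_rot: [2.153, 2.018, -0.282]
ft_force: [0.3, -0.8, -0.4]
gripper_width: 0.0143
grasp_force: 30.0
along -0.1353 side -0.0001 up 0.0002 ang 0.0012 F [ 0.3 -0.8 -0.4] g 30.0 w 0.0143 t 13.2
8 rows [0.09  0.    0.053] [-0.    -0.001 -0.   ]
```

View pics/al.png

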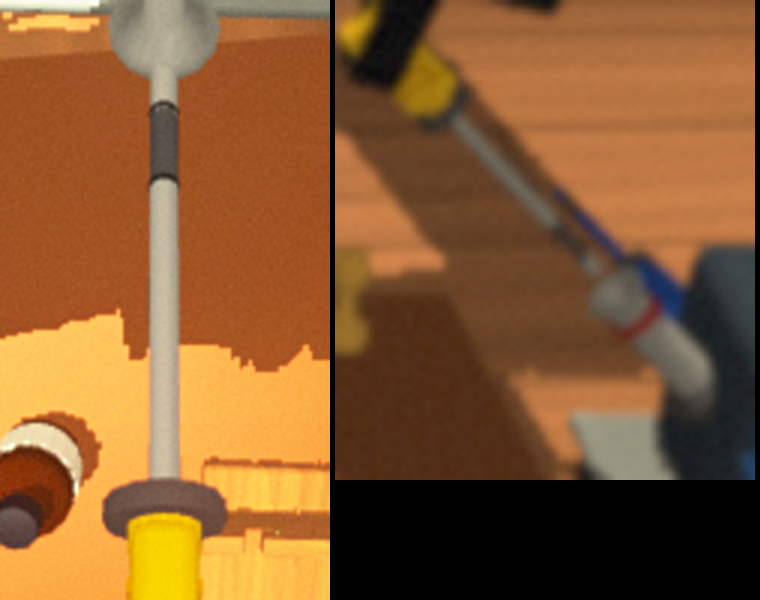

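Rod and funnel are aligned in both views: both are centred on column 164 in the wrist crop, and the scene crop's line extension hits the mouth near (613,286). I'll insert gently.

```bash
python3 -m jog '[-1,0.09,0,0.052,0,0,0, -1,0.09,0,0.052,0,0,0, -1,0.09,0,0.052,0,0,0, -1,0.09,0,0.052,0,0,0, -1,0.09,0,0.052,0,0,0, -1,0.09,0,0.052,0,0,0, -1,0.09,0,0.052,0,0,0, -1,0.09,0,0.052,0,0,0, -1,0,0,0,0,0,0, -1,0,0,0,0,0,0]'
python3 tgt.py -0.015 10
```

```text
clock: 14.55
tcp_pos: [0.5653, 0.0652, 0.2249]
tool_rot: [2.152, 2.017, -0.283]
ft_force: [-0.2, -0.7, -0.7]
gripper_width: 0.0139
grasp_force: 30.0
along -0.0855 side 0.0001 up 0.0003 ang 0.0003 F [-0.2 -0.7 -0.7] g 30.0 w 0.0139 t 14.55
10 rows [ 0.101 -0.     0.059] [ 0. -0. -0.]
```

No contact force with the tip 35 mm inside, so I'll continue.

```bash
python3 -m jog '[-1,0.101,0,0.059,0,0,0, -1,0.101,0,0.059,0,0,0, -1,0.101,0,0.059,0,0,0, -1,0.101,0,0.059,0,0,0, -1,0.101,0,0.059,0,0,0, -1,0.101,0,0.059,0,0,0, -1,0.101,0,0.059,0,0,0, -1,0.101,0,0.059,0,0,0, -1,0.101,0,0.059,0,0,0, -1,0.101,0,0.059,0,0,0]'
python3 tgt.py -0.003 10
```

```text
clock: 15.8
tcp_pos: [0.5685, 0.1148, 0.1746]
tool_rot: [2.152, 2.017, -0.283]
ft_force: [-1.1, -0.2, -1.1]
gripper_width: 0.0138
grasp_force: 30.0
along -0.0147 side 0.0000 up -0.0001 ang 0.0003 F [-1.1 -0.2 -1.1] g 30.0 w 0.0138 t 15.8
10 rows [ 0.017 -0.     0.01 ] [ 0. -0. -0.]
```

```bash
python3 -m jog '[-1,0.017,0,0.01,0,0,0, -1,0.017,0,0.01,0,0,0, -1,0.017,0,0.01,0,0,0, -1,0.017,0,0.01,0,0,0, -1,0.017,0,0.01,0,0,0, -1,0.017,0,0.01,0,0,0, -1,0.017,0,0.01,0,0,0, -1,0.017,0,0.01,0,0,0, -1,0.017,0,0.01,0,0,0, -1,0.017,0,0.01,0,0,0]'
python3 tgt.py 0 10
python3 - <<'E'
from h import *
f=arm.grab_frame("wrist");cv2.imwrite("pics/in.png",cv2.resize(f[60:240,190:320],None,fx=3.3,fy=3.3,interpolation=cv2.INTER_CUBIC))
E
```

```text
clock: 17.05
tcp_pos: [0.569, 0.1229, 0.1665]
tool_rot: [2.152, 2.017, -0.283]
ft_force: [-0.1, -0.2, -0.3]
gripper_width: 0.0141
grasp_force: 30.0
along -0.0032 side 0.0000 up -0.0002 ang 0.0003 F [-0.1 -0.2 -0.3] g 30.0 w 0.0141 t 17.05
10 rows [ 0.005 -0.     0.002] [-0. -0. -0.]
```

View pics/in.png

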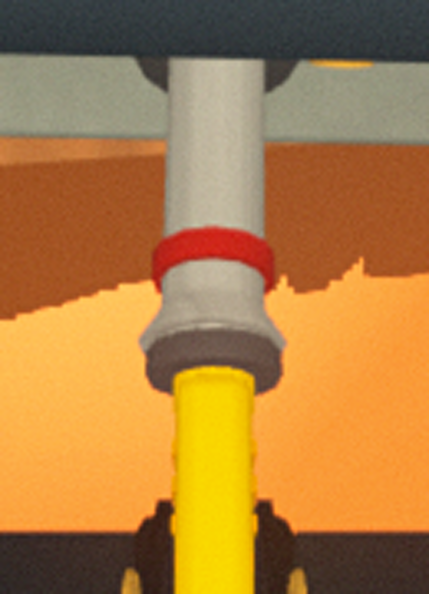

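The collar is concentric with the rim and about 3 mm short, so I'll creep in.

```bash
python3 -m jog '[-1,0.0043,0,0.0025,0,0,0, -1,0.0043,0,0.0025,0,0,0, -1,0.0043,0,0.0025,0,0,0, -1,0.0043,0,0.0025,0,0,0, -1,0.0043,0,0.0025,0,0,0, -1,0.0043,0,0.0025,0,0,0, -1,0.0043,0,0.0025,0,0,0, -1,0.0043,0,0.0025,0,0,0, -1,0.0043,0,0.0025,0,0,0, -1,0.0043,0,0.0025,0,0,0]'
python3 tgt.py 0 10
```

```text
clock: 18.35
tcp_pos: [0.5691, 0.1237, 0.1657]
tool_rot: [2.151, 2.015, -0.285]
ft_force: [-4.5, -9.1, 14.2]
gripper_width: 0.0139
grasp_force: 30.0
along -0.0021 side 0.0001 up -0.0002 ang 0.0023 F [-4.5 -9.1 14.2] g 30.0 w 0.0139 t 18.35
10 rows [ 0.003 -0.     0.002] [ 0.     0.002 -0.   ]
```

```bash
python3 -m jog '[-1,0.003,0,0.0017,0,0,0, -1,0.003,0,0.0017,0,0,0, -1,0.003,0,0.0017,0,0,0, -1,0,0,0,0,0,0, -1,0,0,0,0,0,0, -1,0,0,0,0,0,0, -1,0,0,0,0,0,0, -1,0,0,0,0,0,0, -1,0,0,0,0,0,0, -1,0,0,0,0,0,0]'
python3 tgt.py 0 10
python3 - <<'E'
from h import *
a=cv2.imread("pics/in.png");f=arm.grab_frame("wrist")
b=cv2.resize(a,(130,180),interpolation=cv2.INTER_AREA)
for r in range(155,185): print(r,b[r-60,45:85:10].tolist()[1:3],f[r,235:275:10].tolist()[1:3])
E
```

```text
clock: 19.6
tcp_pos: [0.5691, 0.1237, 0.1657]
tool_rot: [2.15, 2.015, -0.286]
ft_force: [-5.7, -10.9, 16.6]
gripper_width: 0.014
grasp_force: 30.0
along -0.0021 side 0.0001 up -0.0003 ang 0.0030 F [ -5.7 -10.9  16.6] g 30.0 w 0.014 t 19.6
10 rows [ 0.003 -0.     0.002] [ 0.     0.003 -0.001]
155 [[143, 163, 180], [147, 171, 185]] [[142, 166, 181], [145, 170, 183]]
156 [[140, 163, 176], [136, 158, 172]] [[145, 167, 183], [149, 171, 186]]
157 [[132, 154, 169], [132, 153, 167]] [[148, 171, 186], [146, 170, 184]]
158 [[125, 146, 161], [151, 175, 189]] [[142, 167, 180], [136, 158, 174]]
159 [[129, 151, 164], [111, 132, 148]] [[132, 152, 169], [94, 111, 127]]
160 [[90, 105, 123], [79, 93, 113]] [[91, 104, 125], [73, 88, 107]]
161 [[71, 82, 103], [75, 85, 107]] [[71, 82, 102], [73, 85, 107]]
162 [[71, 85, 104], [77, 89, 111]] [[74, 86, 107], [80, 90, 112]]
163 [[73, 87, 107], [80, 91, 111]] [[74, 88, 106], [75, 87, 108]]
164 [[74, 85, 106], [80, 91, 111]] [[73, 82, 106], [74, 87, 108]]
165 [[76, 87, 109], [77, 91, 112]] [[74, 84, 105], [83, 93, 115]]
166 [[76, 90, 112], [78, 91, 115]] [[74,
[... 510 characters left out ...]
87, 238]] [[0, 193, 243], [0, 190, 238]]
175 [[0, 181, 234], [0, 194, 242]] [[0, 180, 235], [0, 194, 242]]
176 [[0, 181, 234], [0, 203, 246]] [[0, 180, 234], [0, 200, 245]]
177 [[0, 190, 238], [0, 208, 248]] [[0, 187, 239], [0, 210, 248]]
178 [[0, 196, 242], [0, 213, 249]] [[0, 199, 244], [0, 214, 249]]
179 [[0, 198, 243], [0, 213, 249]] [[0, 198, 243], [0, 210, 249]]
180 [[0, 198, 243], [0, 213, 249]] [[0, 198, 244], [0, 213, 249]]
181 [[0, 199, 244], [0, 215, 249]] [[0, 196, 242], [0, 209, 249]]
182 [[0, 197, 242], [0, 213, 249]] [[0, 196, 243], [0, 215, 249]]
183 [[0, 199, 243], [0, 214, 250]] [[0, 202, 245], [0, 215, 249]]
184 [[0, 199, 243], [0, 212, 249]] [[0, 196, 242], [0, 211, 249]]
```

The collar is seated: no further advance and about 20 N along the axis. Drawing it out now.

```bash
python3 -m jog '[-1,-0.108,0,-0.063,0,0,0, -1,-0.23,0,-0.133,0,0,0, -1,-0.23,0,-0.133,0,0,0, -1,-0.23,0,-0.133,0,0,0, -1,-0.23,0,-0.133,0,0,0, -1,-0.23,0,-0.133,0,0,0, -1,-0.23,0,-0.133,0,0,0, -1,-0.23,0,-0.133,0,0,0, -1,-0.23,0,-0.133,0,0,0, -1,-0.23,0,-0.133,0,0,0]'
python3 tgt.py 0 10
```

```text
clock: 20.9
tcp_pos: [0.5622, 0.0182, 0.2715]
tool_rot: [2.152, 2.017, -0.283]
ft_force: [-0.4, 0.3, -1.5]
gripper_width: 0.0138
grasp_force: 30.0
along -0.1517 side -0.0000 up -0.0001 ang 0.0002 F [-0.4  0.3 -1.5] g 30.0 w 0.0138 t 20.9
10 rows [0.219 0.    0.126] [-0. -0. -0.]
```

Run:
```python
from h import *
i=arm.camera_info("top");f=arm.grab_frame("top")
for d in arm.masks_of("top","dish")[:2]:
    ys,xs=np.nonzero(d["region"]);print(round(d["confidence"],2),len(xs),[bp(i,q,.012).round(3) for q in ([xs.mean(),ys.mean()],[(xs.min()+xs.max())/2,(ys.min()+ys.max())/2])])
yaw=np.radians(86.3);R2=tool(yaw,30);A=R2.as_matrix();u=np.array([np.cos(yaw),np.sin(yaw),0])
P1=np.array([.55,-.09,.27]);plan(P1,R2,10)
P2=np.array([.473,-.241,.15])-.1665*u+.019*A[:,2];print(P2)
plan(P2,R2,12,(P1,R2))
```

```text
0.62 1679 [array([ 0.473, -0.242,  0.012]), array([ 0.473, -0.242,  0.012])]
0.5 202 [array([ 0.669, -0.362,  0.012]), array([ 0.671, -0.366,  0.012])]
10 rows [-0.185 -0.009 -0.013] [ 0.002  0.75  -0.001]
[ 0.46286843 -0.39767275  0.13354552]
12 rows [-0.471 -0.093 -0.053] [0. 0. 0.]
```

```bash
python3 -m jog '[-1,-0.185,-0.009,-0.013,0,0.75,0, -1,-0.185,-0.009,-0.013,0,0.75,0, -1,-0.185,-0.009,-0.013,0,0.75,0, -1,-0.185,-0.009,-0.013,0,0.75,0, -1,-0.185,-0.009,-0.013,0,0.75,0, -1,-0.185,-0.009,-0.013,0,0.75,0, -1,-0.185,-0.009,-0.013,0,0.75,0, -1,-0.185,-0.009,-0.013,0,0.75,0, -1,-0.185,-0.009,-0.013,0,0.75,0, -1,-0.185,-0.009,-0.013,0,0.75,0]'
python3 - <<'E'
from h import *
yaw=np.radians(86.3);R2=tool(yaw,30);plan([.4629,-.3977,.1335],R2,18)
E
```

```text
clock: 22.25
tcp_pos: [0.5498, -0.0892, 0.2682]
tool_rot: [-1.993, -1.868, -0.537]
ft_force: [-0.0, 0.2, -1.6]
gripper_width: 0.0138
grasp_force: 30.0
18 rows [-0.314 -0.062 -0.038] [ 0.    -0.001 -0.   ]
```

```bash
python3 -m jog '[-1,-0.314,-0.062,-0.038,0,0,0, -1,-0.314,-0.062,-0.038,0,0,0, -1,-0.314,-0.062,-0.038,0,0,0, -1,-0.314,-0.062,-0.038,0,0,0, -1,-0.314,-0.062,-0.038,0,0,0, -1,-0.314,-0.062,-0.038,0,0,0, -1,-0.314,-0.062,-0.038,0,0,0, -1,-0.314,-0.062,-0.038,0,0,0, -1,-0.314,-0.062,-0.038,0,0,0, -1,-0.314,-0.062,-0.038,0,0,0]'
python3 -m jog '[-1,-0.314,-0.062,-0.038,0,0,0, -1,-0.314,-0.062,-0.038,0,0,0, -1,-0.314,-0.062,-0.038,0,0,0, -1,-0.314,-0.062,-0.038,0,0,0, -1,-0.314,-0.062,-0.038,0,0,0, -1,-0.314,-0.062,-0.038,0,0,0, -1,-0.2,-0.04,-0.025,0,0,0, -1,-0.2,-0.04,-0.025,0,0,0, -1,-0.15,-0.03,-0.015,0,0,0, -1,0,0,0,0,0,0]'
python3 -m jog '[-1,0,0,0,0,0,0, -1,0,0,0,0,0,0, -1,0,0,0,0,0,0, -1,0,0,0,0,0,0, -1,0,0,0,0,0,0, -1,0,0,0,0,0,0, -1,0,0,0,0,0,0, -1,0,0,0,0,0,0, -1,0,0,0,0,0,0, -1,0,0,0,0,0,0]'
python3 - <<'E'
from h import *
p,R,o=pose();u=R.apply([np.cos(np.pi/6),0,.5]);tip=p-.019*R.as_matrix()[:,2]+.1665*u
print(p,u.round(3),"tip",tip.round(4),"to dish",(tip[:2]-[.473,-.242]).round(4),o["grasp_force"],np.abs(o["qvel"]).max())
i=arm.camera_info("wrist");f=arm.grab_frame("wrist");h=cv2.cvtColor(f,cv2.COLOR_BGR2HSV)
print("tip pred",proj(i,tip).round(1),"collar pred",proj(i,tip-.12*u).round(1))
col=h[:,254];print("sat rows 10-40",col[10:40,1].tolist(),"collar rows",f[150:180,254].mean(1).round().tolist())
s=arm.camera_info("scene");print("scene tip/origin",proj(s,tip).round(1),proj(s,tip-.12*u).round(1))
arm.grab_frame("scene")
for q in ("dipstick","dish"): print(q,[(np.round(d["point"],1).tolist(),round(d["confidence"],2)) for d in arm.look_for("scene",q)][:3])
E
```

```text
clock: 23.5
tcp_pos: [0.5011, -0.2619, 0.1935]
tool_rot: [-1.995, -1.869, -0.535]
ft_force: [0.9, -0.0, -1.4]
gripper_width: 0.0137
grasp_force: 30.0
clock: 24.75
tcp_pos: [0.4636, -0.3941, 0.1359]
tool_rot: [-1.995, -1.869, -0.535]
ft_force: [0.2, 0.1, -1.0]
gripper_width: 0.0138
grasp_force: 30.0
clock: 26.0
tcp_pos: [0.4638, -0.3938, 0.1362]
tool_rot: [-1.995, -1.869, -0.535]
ft_force: [0.5, 0.5, -0.7]
gripper_width: 0.0138
grasp_force: 30.0
[ 0.46377091 -0.39381476  0.13616561] [0.065 0.998 0.   ] tip [ 0.4739 -0.2371  0.1526] to dish [0.0009 0.0049] 29.99409019947052 0.001338335871983254
tip pred [253.8  23.4] collar pred [253.6 168.1]
sat rows 10-40 [212, 216, 206, 204, 213, 213, 209, 206, 216, 213, 180, 68, 42, 46, 50, 48, 48, 49, 44, 47, 47, 46, 43, 47, 58, 51, 49, 42, 51, 44] collar rows [177.0, 181.0, 182.0, 182.0, 181.0, 180.0, 180.0, 181.0, 178.0, 126.0, 85.0, 85.0, 88.0, 89.0, 90.0, 88.0, 91.0, 91.0, 73.0, 68.0, 77.0, 135.0, 148.0, 141.0, 136.0, 139.0, 144.0, 148.0, 150.0, 149.0]
scene tip/origin [236.7 173.3] [196.8 172.7]
dipstick [([134.3, 186.1], 0.57), ([187.5, 172.1], 0.51), ([383.8, 199.3], 0.45)]
dish [([234.1, 213.8], 0.93), ([312.8, 271.8], 0.53)]
```

The stick is unchanged in the hand and level, with its tip 5 mm from the dish centre and 15 cm up. The dish hasn't moved.

```bash
python3 -c "
from station import arm
print(arm.sign_off())"
```

```text
the job is handed in; nothing more can be done
None
```

I seated the dipstick in the filler neck at about 20 N, drew it fully out, and handed the job in with it held still and level, its tip about 5 mm from the dish's centre and 15 cm above the bench; the hand-in returned no verdict.

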